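Dock the phone rest on its pin

TASK

Draw the aluminium phone rest out from under the white riser by its protruding tongue, lay it flat on the nightstand clear of the riser and let go of it; then take it by its cross ledge and set it in the channel of the wooden dock with its hole about 30 mm to one side of the dock's middle. Slide it along the channel until the hole finds the pin and the plate drops flat on the bed of the dock, and let go. Leave the ring dish, the comb and the hair clip where they are.

Things in the scene. Friction and masses are not known exactly. Their poses are not given: they have to be found in the camera images.
- rest_center (a point): Phone rest: loose flat aluminium plate, 160 mm long (x), 10 mm thick, 56 mm wide (y) but for the last 40 mm at +x, a tongue 26 mm wide; 0.17 to 0.34 kg; a cross ledge on top, one through hole. This point: mid-length, 5 mm above its underside; z up. At the start the tongue end sticks out about 60 mm from the riser towards the robot (to be pinched across its 26 mm); the ledge is under the riser.
- rest_hole (a point): Centre of the phone rest's hole, at the plate's underside: 25 mm from the plate's middle along +x, 55 mm from the tongue's end. The hole is round, 17 mm in diameter. Axes as the plate's.
- rest_ledge (a point): Centre of the phone rest's ledge: an upright wall across the plate, 10 mm thick (x), 50 mm long (y), its top 39 mm above the plate's underside; 12 mm from the plate's middle along -x. This point lies 24 mm above the underside. Axes as the plate's. In the dock the ledge is the part to hold: the cheeks stand 2 mm beside the plate's sides.
- dock_bed (a point): Dock: fixed wooden cradle, 200 mm long (x), 84 mm wide. A straight level channel runs along x, 60 mm wide, open at both ends, between two 12 mm thick cheeks that rise 16 mm above its floor (the bed). This point: middle of the bed, 12 mm above the nightstand; z up. The phone rest may lie in it either way round.
- dock_end (a point): Middle of the bed's end edge, 100 mm from dock_bed along its -x (robot's side). About the pin: fixed, steel, upright, 10 mm thick, 12 mm tall, bevelled tip, on the channel's centre line within 15 mm of dock_bed either way along x; its place is not measured: see or feel it. The plate rides tilted on it until the hole comes over it, then drops, and the pin stops it.
- riser_top (a point): Riser: a fixed low white bridge shelf, 90 mm deep (x), 190 mm wide (y), 56 mm high, open to front and back, with 46 mm of clear height beneath; this point is the middle of its top face. Its -x side faces the robot; the phone rest is drawn out that way.
- rest: The phone rest as a whole; this origin is the middle of the plate's underside, 5 mm below rest_center.
- dish: Bystander: round white ceramic ring dish, 90 mm across, 28 mm high, loose; origin at the centre of its underside.
- comb: Bystander: pink plastic comb, 150 x 35 x 6 mm, lying loose; origin at the middle of its underside, its x along the comb.
- clip: Bystander: stainless hair clip, 60 x 12 x 8 mm, lying loose; origin at the middle of its underside, its x along the clip.

How it is judged:
By the outcome, as a careful person would: the job done as asked, in the order asked, and still so for the second after the job is handed in, with the robot touching nothing.
It also fails if it takes over 58 s, if anything falls off the work surface, if the arm or the gripper's body presses on something with over 40 N, if the wrist force passes 120 N, or if a joint passes its speed limit or range.

ROBOT

A 7-joint arm with a two-finger parallel gripper is mounted at the origin on the work surface. World frame = base frame: x ahead of the robot, y to its left, z up, the work surface at z = 0. Lengths are in m, angles in rad, forces in N, time in s.
With the tool pointing down it reaches from about 0.425 to 0.8 m from the base axis. Payload 8.3 kg.
Tool frame: the origin (TCP) lies on the centre line of the jaws, within the pads' length; the fingertips stand 14 mm ahead of it and the grasp point (between the pads) lies 5 mm behind it; z points along the fingers, y is the line along which they close (so a half turn about z gives the same grasp; the last joint's range is limited). The gripper opens to 85 mm and grips with 20 to 120 N. Pads are 22 mm wide; open, the fingers measure 114 mm over their backs; the gripper's body (76 mm by 85 mm) begins 54 mm behind the grasp point. The pads swing forward as they close: fully open they stand 13 mm farther back than shut.
Start: joints at [1.113, 0.383, 0.016, 1.37, -0.006, 1.388, -0.046], TCP at [0.24, -0.577, 0.245] pointing down, gripper open.
Joint ranges: [-2.95, 2.95], [-0.25, 2.06], [-1.52, 1.56], [0.18, 2.33], [-1.44, 4.58], [0.02, 2.06], [-3.01, 3.01]. Speed limits (rad/s): [2.39, 2.39, 3.01, 3.01, 3.14, 3.14, 3.14].

INTERFACE

Orientations are given as a unit quaternion [w, x, y, z].
In Python, from plant import state, grab_frame, hand_in, silhouettes, pinpoint gives the robot as it stands. The module is installed in compiled form; this text tells all that it offers.
- The arm moves only by the tool play_rows, never from a script. Its argument "targets" is a list that holds one entry, the list of rows, each a list of 5 numbers: the opening, from -1 (shut) to 1 (fully open), so that 0 is half open, then the shift along the world's x, y, z in mm, then the turn about the world's z in rad. A call has 1 to 12 rows; each row is the pose to reach, as a shift and turn from the pose commanded when the call began; what a row does not reach only later rows make up. A row lasts 1/8 s, in which the tool goes at most 62.5 mm and 10.7 degrees, less where a joint would pass 70% of its speed; a pose out of reach is approached as far as the arm can. A call with a gripper value outside its range is refused whole. The fingers move at their own pace and stop on an object; the grip force is fixed at half the most. Time passes only in rows, so rows that repeat a pose let the fingers close. It gives the time, the measured TCP pose, the force, the opening and the grip force at its end, in the units of the state.
- state(): the state, without advancing time (a new reading comes with each control period).
- grab_frame(name): name is "side" or "top" or "wrist"; returns a dict with "frame" (384x512x3 uint8, red, green, blue), "camera_matrix" (3x3 intrinsics, pixels), "R" (3x3) and "t" (3): a world point X has camera coordinates R X + t; the wrist camera has in their place "tool_from_camera" (4x4, takes a point from camera to tool coordinates, whose origin is the TCP and whose axes are the flange's). Camera axes: x right, y down, z forward; pixel columns grow to the right and rows downward; lengths in m; the calibration is good to about 2 mm. A picture is of the moment at which its call begins: read the wrist's pose just before it. There is no depth.
- hand_in(): hands the job in; it is judged then, once.
Trained networks look in a picture, given as the dict that the camera call returned (one of the last four; its "shot" number tells which), for a name from the list of things; names that differ only in an ending like _2 or _b are one class to them, and where a whole thing is asked for, a point or a joint stands for the part that bears it (a point fixed in the world has none). Each returns a list of dicts, best first, with "conf" (0 to 1); they miss things now and then, are a little off and sometimes report something else, mostly with a low value. They report only what shows in the picture. A call takes as long as a camera call.
- silhouettes(picture, thing): "mask" (384x512 bool, what is visible of it) and "point" ([row, column] as shares, 0 to 1, of the picture: columns of its width, rows of its height, amid what is visible of it).
- pinpoint(picture, thing): "point" ([row, column] as shares, 0 to 1, of the picture: columns of its width, rows of its height: a listed point, or the origin of a listed thing).
The state is a dict: "t": time; "joints": joint angles; "dq": joint speeds; "tau": joint torques, N m; "eef_pos": TCP position; "ee_rot": TCP orientation; "contact_force": force on the tool from outside, world axes, zero at the start; "torque": the same for the moment, N m; "finger_gap": finger opening in m; "grip_force": force on a finger pad.
Only numpy, scipy, OpenCV 4.12 (cv2) and the standard library are available. Lean on these libraries where they do the work, as an engineer would, in place of code of your own. Each camera call takes 0.05 s, during which the arm holds its last target. There are 200 camera calls.

## Working session

There is one attempt and no reset: what is moved stays moved. The work goes in short steps, Python scripts to look and compute and a tool call to move; the robot and the scene stay as the last step left them, time stands still between calls to the robot, and variables do not carry over. Pictures are saved under pics/ and viewed, at most 10 in all, crops included, and the job is handed in when it is done.

Besides the shell and the picture viewer there is one more tool, called after "Call:" as name(argument=value, ...) on one line, values as JSON. play_rows: Moves the arm, as the interface text tells. Its arguments: {"type":"object","properties":{"targets":{"type":"array"}},"required":["targets"]}

```bash
mkdir -p pics; cat > h.py <<'E'
import numpy as np, cv2
from plant import state, grab_frame, hand_in, silhouettes, pinpoint
def world(p,z,f):
    u=p[1]*512; v=p[0]*384
    d=f['R'].T@np.linalg.inv(f['camera_matrix'])@np.array([u,v,1]); c=-f['R'].T@f['t']
    return c+d*(z-c[2])/d[2]
def px(X,f):
    c=f['camera_matrix']@(f['R']@np.array(X)+f['t']); return c[:2]/c[2]
def tri(ps,fs):
    A=[];b=[]
    for p,f in zip(ps,fs):
        P=f['camera_matrix']@np.c_[f['R'],f['t']]; u=p[1]*512;v=p[0]*384
        for r in (P[0]-u*P[2],P[1]-v*P[2]): A.append(r[:3]);b.append(-r[3])
    return np.linalg.lstsq(np.array(A),np.array(b),rcond=None)[0]
def save(f,n): cv2.imwrite('pics/'+n,cv2.cvtColor(f['frame'],cv2.COLOR_RGB2BGR))
E
python3 - <<'E'
from h import *
np.set_printoptions(precision=4,suppress=True)
s=state();print(s['eef_pos'],s['ee_rot'],s['finger_gap'],s['t'])
T=grab_frame('top');S=grab_frame('side');save(T,'t0.png');save(S,'s0.png')
print(-T['R'].T@T['t'],-S['R'].T@S['t'],T['R'])
hz=dict(rest_center=.005,rest_hole=0,rest_ledge=.024,dock_bed=.012,dock_end=.012,riser_top=.056,rest=0,dish=0,comb=0,clip=0)
for n,z in hz.items():
    a=pinpoint(T,n);b=pinpoint(S,n)
    for x in a[:2]: print(n,'T',round(x['conf'],2),np.array(x['point'])*[384,512],world(x['point'],z,T))
    for x in b[:2]: print(n,'S',round(x['conf'],2),world(x['point'],z,S))
    if a and b: print('  tri',tri([a[0]['point'],b[0]['point']],[T,S]))
m=silhouettes(T,'rest')
for x in m[:2]:
    cnt=np.argwhere(x['mask']);print(x['conf'],len(cnt),cnt.min(0),cnt.max(0))
cv2.imwrite('pics/t0x.png',np.vstack([cv2.imread('pics/t0.png')]))
E
python3 -c "
import cv2,numpy as np
a=cv2.imread('pics/t0.png');b=cv2.imread('pics/s0.png')
cv2.imwrite('pics/ts0.png',cv2.resize(np.hstack([a,b]),(800,300)))"
```

```text
[ 0.2402 -0.5765  0.2443] [-0.001   0.9806  0.1961 -0.0002] 0.08562781259098387 0.0
[0.5176 0.0288 0.8058] [ 0.0999 -0.5177  0.5638] [[-0.0245 -0.9987  0.0449]
 [-0.9897  0.0178 -0.1423]
 [ 0.1413 -0.0479 -0.9888]]
rest_center T 0.7 [221.4144 371.3024] [ 0.5753 -0.2106  0.005 ]
rest_center S 0.68 [ 0.5717 -0.2081  0.005 ]
  tri [ 0.5738 -0.2092  0.005 ]
rest_hole T 0.79 [236.1984 366.4896] [ 0.5492 -0.2017  0.    ]
rest_hole S 0.87 [ 0.5503 -0.201   0.    ]
  tri [ 0.5493 -0.2015  0.0011]
rest_ledge S 0.96 [ 0.5931 -0.2053  0.024 ]
dock_bed T 0.81 [219.6864 138.496 ] [0.5864 0.2022 0.012 ]
dock_bed S 0.91 [0.576  0.2059 0.012 ]
  tri [0.5826 0.2055 0.0095]
dock_end T 0.63 [278.592  127.7952] [0.4858 0.219  0.012 ]
dock_end S 0.74 [0.4858 0.2167 0.012 ]
  tri [0.4862 0.219  0.0107]
riser_top T 0.6 [208.5888 372.992 ] [ 0.5932 -0.1996  0.056 ]
riser_top S 0.96 [ 0.6074 -0.1938  0.056 ]
  tri [ 0.5943 -0.1986  0.0659]
rest T 0.7 [222.2976 367.5136] [ 0.5742 -0.2051  0.    ]
rest T 0.34 [279.3984 127.488 ] [0.484  0.2224 0.    ]
rest S 0.82 [ 0.5737 -0.2045  0.    ]
  tri [ 0.5739 -0.2048  0.0001]
dish T 0.74 [183.5136 259.2768] [ 0.6486 -0.0108  0.    ]
dish T 0.67 [282.3168 250.3168] [0.4732 0.0093 0.    ]
dish S 0.9 [0.6532 0.0048 0.    ]
  tri [ 0.6443 -0.0083  0.0123]
comb T 0.76 [277.7856 249.9072] [0.4811 0.0098 0.    ]
comb S 0.56 [0.4765 0.0131 0.    ]
comb S 0.52 [ 0.5493 -0.1961  0.    ]
  tri [ 0.479   0.0114 -0.0003]
clip T 0.7 [112.896  277.6064] [ 0.7809 -0.0481  0.    ]
clip T 0.64 [219.1104 138.3936] [0.5885 0.205  0.    ]
clip S 0.43 [ 0.7782 -0.0348  0.    ]
  tri [ 0.7745 -0.044   0.0082]
0.93 704 [177 352] [266 384]
```

View pics/t0.png

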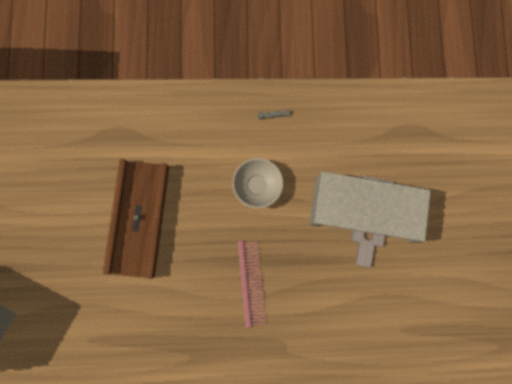

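View pics/s0.png

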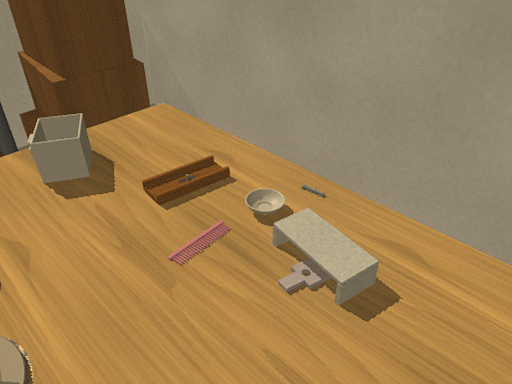

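The top view shows the tongue end at about (366,266), the hole at (368,237), the dock around (137,218) with the pin near (136,217), the comb at x≈250 and the dish at (258,184). Next I refine the tongue axis, the dock axis and the pin.

```bash
python3 - <<'E'
from h import *
np.set_printoptions(precision=4,suppress=True)
T=grab_frame('top')
m=silhouettes(T,'rest')[0]['mask']
pts=np.array([world([(r+.5)/384,(c+.5)/512],.01,T) for r,c in np.argwhere(m)])
pts=pts[pts[:,0]<.56]
for lo in np.arange(.48,.56,.006):
    q=pts[(pts[:,0]>=lo)&(pts[:,0]<lo+.006)]
    if len(q): print(round(lo,3),q[:,1].min(),q[:,1].max(),q[:,1].mean())
d=silhouettes(T,'dock_bed')
for x in d[:1]:
    mm=x['mask'].astype(np.uint8);c=max(cv2.findContours(mm,0,2)[0],key=cv2.contourArea)
    w=np.array([world([(p[1]+.5)/384,(p[0]+.5)/512],.028,T)[:2] for p in c[:,0]],np.float32)*1000
    print('dock',x['conf'],cv2.minAreaRect(w),cv2.boxPoints(cv2.minAreaRect(w)))
g=T['frame']
a=cv2.resize(g[150:290,90:180],None,fx=4,fy=4,interpolation=2);b=cv2.resize(g[160:300,300:400],None,fx=4,fy=4,interpolation=2)
cv2.imwrite('pics/crop1.png',np.hstack([a,b])[:,:,::-1])
E
```

```text
0.492 -0.20298214974173862 -0.1815979359172869 -0.19394408001509858
0.498 -0.20508218642782644 -0.17813544881267007 -0.19131589984788316
0.504 -0.20550407223586203 -0.1784256004959921 -0.19216222655293075
0.51 -0.2076116156720212 -0.17871630166584945 -0.1937800529262466
0.516 -0.2098307827464549 -0.1808904177398219 -0.1962467919897345
0.522 -0.21015278226363082 -0.182971868410369 -0.19600389227049556
0.528 -0.22677370327027102 -0.1851570585190888 -0.20567832086638965
0.534 -0.2289153971915901 -0.1767888367284492 -0.20397663101386165
0.54 -0.22937098704893205 -0.17330080263324416 -0.20258150596944616
0.546 -0.2294850660093783 -0.1735884432480857 -0.1976122493165808
0.552 -0.19555284979212795 -0.17387663253193825 -0.18335944859383257
dock 0.66 ((587.6768188476562, 200.65194702148438), (90.0170669555664, 200.9839324951172), 82.76688385009766) [[482.3177 168.6542]
 [681.7022 143.349 ]
 [693.0359 232.6497]
 [493.6514 257.9549]]
```

View pics/crop1.png

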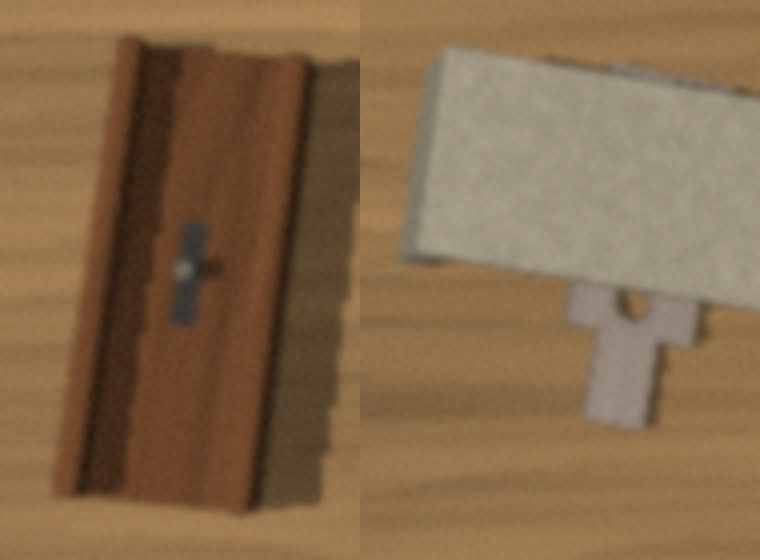

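The crop shows the pin tip at crop (184,270), a dark strip on the bed from (193,222) to (183,325), the dock corners, and the tongue between crop (584–648, 415–428) and (597–662, 330–345). I turn these into world positions.

```bash
python3 - <<'E'
from h import *
np.set_printoptions(precision=4,suppress=True)
T=grab_frame('top')
A=lambda x,y,z:world([(150+y/4)/384,(90+x/4)/512],z,T)
B=lambda x,y,z:world([(160+y/4)/384,(300+(x-360)/4)/512],z,T)
c=[A(118,38,.028),A(312,58,.028),A(248,513,.028),A(53,497,.028)]
for p in c: print(p)
c=np.array(c);print('dock mid',c.mean(0),'axis',c[:2].mean(0)-c[2:].mean(0))
ax=c[:2].mean(0)-c[2:].mean(0);print('yaw',np.arctan2(ax[1],ax[0]),np.linalg.norm(ax),np.linalg.norm(c[0]-c[1]))
print('pin tip',A(184,270,.024),'strip',A(193,222,.012),A(183,325,.012))
t=np.array([B(597,330,.01),B(662,345,.01),B(648,428,.01),B(584,415,.01)]);print('tongue',t)
e=t[2:].mean(0);d=e-t[:2].mean(0);print('end',e,'yaw+x',np.arctan2(d[1],d[0]),'w',np.linalg.norm(t[0]-t[1]))
r=[B(445,46,.056),B(403,257,.056)];print('riser side',r,np.arctan2(*(r[0]-r[1])[1::-1]))
E
```

```text
[0.6905 0.2328 0.028 ]
[0.6804 0.1491 0.028 ]
[0.4859 0.175  0.028 ]
[0.4947 0.2559 0.028 ]
dock mid [0.5879 0.2032 0.028 ] axis [ 0.1951 -0.0245  0.    ]
yaw -0.12483724682482596 0.1966711645578346 0.0842576871679103
pin tip [0.5892 0.2039 0.024 ] strip [0.6113 0.203  0.012 ] [0.5664 0.2067 0.012 ]
tongue [[ 0.5379 -0.1852  0.01  ]
 [ 0.5307 -0.214   0.01  ]
 [ 0.4945 -0.2055  0.01  ]
 [ 0.5009 -0.1773  0.01  ]]
end [ 0.4977 -0.1914  0.01  ] yaw+x 2.9214865703692223 w 0.029689004108875067
riser side [array([ 0.6584, -0.1142,  0.056 ]), array([ 0.569 , -0.0925,  0.056 ])] -0.2377014236539217
```

Call:
play_rows(targets=[[[0.2,60,90,-30,-0.15],[0.2,120,170,-60,-0.3],[0.2,180,250,-90,-0.45],[0.2,230,320,-120,-0.615],[0.2,276,381,-125,-0.615],[0.2,276,381,-125,-0.615],[0.2,276,381,-125,-0.615],[0.2,276,381,-125,-0.615],[0.2,276,381,-125,-0.615],[0.2,276,381,-125,-0.615]]])

```text
t: 2.6
eef_pos: [0.5162, -0.1964, 0.1203]
ee_rot: [0.0, 0.994, -0.11, -0.0]
contact_force: [0.6, 0.6, -0.0]
finger_gap: 0.0516
grip_force: 0.0
```

```bash
cat >> h.py <<'E'
from scipy.spatial.transform import Rotation as Ro
def wristcam():
    s=state(); f=grab_frame('wrist'); M=np.array(f['tool_from_camera'])
    q=s['ee_rot']; Rt=Ro.from_quat([q[1],q[2],q[3],q[0]]).as_matrix()
    Rwc=Rt@M[:3,:3]; c=np.array(s['eef_pos'])+Rt@M[:3,3]
    f['R']=Rwc.T; f['t']=-Rwc.T@c
    return s,f
E
python3 - <<'E'
from h import *
np.set_printoptions(precision=4,suppress=True)
s,f=wristcam();save(f,'w1.png');print(s['t'],s['eef_pos'],s['ee_rot'],s['finger_gap'],s['joints'])
for n,z in dict(rest_hole=0,rest_center=.005).items():
    for x in pinpoint(f,n)[:1]: print(n,x['conf'],world(x['point'],z,f))
m=silhouettes(f,'rest')
if m:
    m=m[0]['mask'];pts=np.array([world([(r+.5)/384,(c+.5)/512],.01,f) for r,c in np.argwhere(m)[::3]])
    for lo in np.arange(.48,.57,.006):
        q=pts[(pts[:,0]>=lo)&(pts[:,0]<lo+.006)]
        if len(q): print(round(lo,3),q[:,1].min(),q[:,1].max())
E
```

```text
2.6 [ 0.5162 -0.1964  0.1203] [ 0.0002  0.9939 -0.1099 -0.0001] 0.051570872262858475 [ 0.4433  0.331  -0.1673  1.7329  0.0619  1.0828 -1.5351]
rest_hole 0.71 [ 0.5452 -0.2022  0.    ]
0.492 -0.20457951562875154 -0.1792511084369578
0.498 -0.2057368065258336 -0.17991029383304227
0.504 -0.205360812139656 -0.18121687187087185
0.51 -0.20668712917891946 -0.18143620546747213
0.516 -0.20799540206032735 -0.1827196476607934
0.522 -0.2266951077585812 -0.18419799051538374
0.528 -0.2280105425483259 -0.1856562619685396
0.534 -0.22734668179948486 -0.17416321413742775
0.54 -0.2007006958550166 -0.1739785706740079
```

View pics/w1.png

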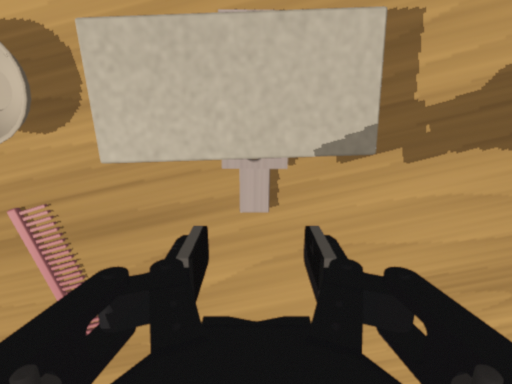

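The wrist view shows the tongue at about (255,188), centred between the fingers and aligned with them. I go down and pinch it.

Call:
play_rows(targets=[[[0.2,0,0.5,-50,0],[0.2,0,0.5,-90,0],[0.2,0,0.5,-104.5,0],[0.2,0,0.5,-104.5,0],[-0.9,0,0.5,-104.5,0],[-0.9,0,0.5,-104.5,0],[-0.9,0,0.5,-104.5,0],[-0.9,0,0.5,-104.5,0],[-0.9,0,0.5,-104.5,0]]])

```text
t: 3.92
eef_pos: [0.5178, -0.196, 0.018]
ee_rot: [0.0, 0.994, -0.11, 0.002]
contact_force: [-0.6, 0.0, 5.3]
finger_gap: 0.024
grip_force: 59.1
```

Call:
play_rows(targets=[[[-0.9,-5,1,2,0],[-0.9,-20,4.5,2,0],[-0.9,-35,8,2,0],[-0.9,-50,11,2,0],[-0.9,-65,14.5,2,0],[-0.9,-80,18,2,0],[-0.9,-95,21,2,0],[-0.9,-107,24,2,0],[-0.9,-107,24,2,0]]])

```text
t: 5.05
eef_pos: [0.4086, -0.1713, 0.018]
ee_rot: [0.0, 0.994, -0.11, -0.0]
contact_force: [-0.8, 0.2, -0.4]
finger_gap: 0.0236
grip_force: 59.1
```

Call:
play_rows(targets=[[[-0.9,-6,-10,0,0],[-0.9,-15,-25,0,0],[-0.9,-25,-40,0,0],[-0.9,-35,-56,0,0],[-0.9,-44,-72,0,0],[-0.9,-48,-78,0,0],[-0.9,-48,-78,-2,0],[-0.9,-48,-78,-2,0]]])

```text
t: 6.05
eef_pos: [0.3611, -0.2512, 0.0177]
ee_rot: [0.001, 0.994, -0.111, 0.0]
contact_force: [-11.5, -0.3, 30.4]
finger_gap: 0.0239
grip_force: 62.6
```

```bash
cat >> h.py <<'E'
def rest(f,names=('rest_hole','rest_ledge','rest_center'),dz=0):
    hz=dict(rest_center=.005,rest_hole=0,rest_ledge=.024)
    for n in names:
        for x in pinpoint(f,n)[:1]: print(n,round(x['conf'],2),world(x['point'],hz[n]+dz,f))
E
python3 - <<'E'
from h import *
np.set_printoptions(precision=4,suppress=True)
T=grab_frame('top');S=grab_frame('side');save(T,'t2.png')
rest(T);rest(S)
E
```

```text
rest_hole 0.72 [ 0.3892 -0.2591  0.    ]
rest_ledge 0.91 [ 0.4327 -0.2652  0.024 ]
rest_center 0.74 [ 0.4194 -0.2681  0.005 ]
rest_hole 0.82 [ 0.389  -0.2573  0.    ]
rest_ledge 0.7 [ 0.434  -0.2645  0.024 ]
rest_center 0.72 [ 0.4138 -0.2649  0.005 ]
```

View pics/t2.png

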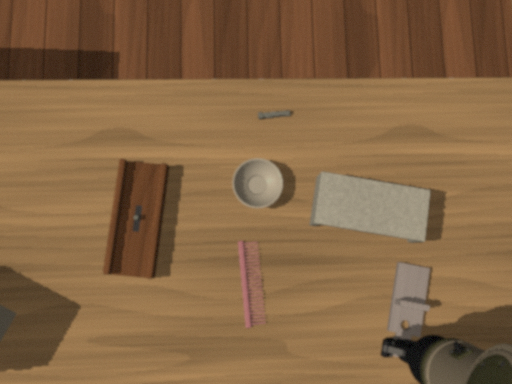

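The top view shows the plate flat on the table at about (410,300), clear of the riser (front edge at row ~240), with nothing else disturbed. I let go, rise and turn for the ledge.

Call:
play_rows(targets=[[[0.2,0,0,2,0],[0.2,0,0,2,0],[0.2,0,0,2,0],[0.2,0,0,50,0],[0.2,0,0,105,0.15],[0.2,20,-5,110,0.33],[0.2,40,-8,110,0.51],[0.2,70,-15,110,0.69],[0.2,71,-15,110,0.87],[0.2,71,-15,110,1.05],[0.2,71,-15,110,1.23],[0.2,71,-15,110,1.4]]])

```text
t: 7.95
eef_pos: [0.4323, -0.2641, 0.1253]
ee_rot: [-0.0, 0.829, 0.559, -0.0]
contact_force: [-0.3, -0.7, -0.1]
finger_gap: 0.0513
grip_force: 0.0
```

Call:
play_rows(targets=[[[0.2,0,0,0,0.17],[0.2,0,0,0,0.17],[0.2,0,0,0,0.17]]])

```text
t: 8.32
eef_pos: [0.4323, -0.2643, 0.1255]
ee_rot: [-0.0, 0.782, 0.623, -0.0]
contact_force: [-0.0, 0.1, 0.2]
finger_gap: 0.0515
grip_force: 0.0
```

```bash
python3 - <<'E'
from h import *
np.set_printoptions(precision=4,suppress=True)
s,f=wristcam();T=grab_frame('top');S=grab_frame('side');save(f,'w2.png');print(s['t'],s['eef_pos'],s['ee_rot'],s['joints'])
for a in (f,T,S):rest(a);print()
c=max(cv2.findContours(silhouettes(f,'rest')[0]['mask'].astype(np.uint8),0,2)[0],key=cv2.contourArea)
w=np.array([world([(p[1]+.5)/384,(p[0]+.5)/512],.01,f)[:2] for p in c[:,0]],np.float32)*1000
print(cv2.minAreaRect(w))
E
```

```text
8.325 [ 0.4323 -0.2643  0.1255] [-0.0002  0.7819  0.6233 -0.    ] [ 0.7483  0.245  -0.3006  1.8397  0.0818  1.0693  0.192 ]
rest_hole 0.89 [ 0.391  -0.2587  0.    ]
rest_ledge 0.64 [ 0.428  -0.2688  0.024 ]
rest_center 0.66 [ 0.4178 -0.2631  0.005 ]

rest_hole 0.96 [ 0.391  -0.2597  0.    ]
rest_ledge 0.59 [ 0.4332 -0.2659  0.024 ]
rest_center 0.73 [ 0.424  -0.2663  0.005 ]

rest_hole 0.57 [ 0.3906 -0.2541  0.    ]
rest_ledge 0.91 [ 0.4357 -0.264   0.024 ]
rest_center 0.8 [ 0.4135 -0.2685  0.005 ]

((415.9615478515625, -268.827880859375), (67.54190063476562, 160.9957275390625), 77.10262298583984)
```

View pics/w2.png

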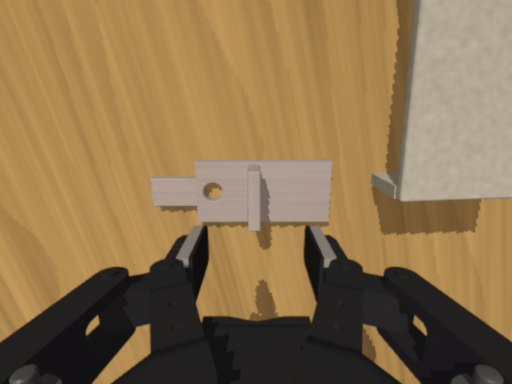

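The wrist view shows the whole plate flat, with the hole at (213,190) and the ledge centred between the fingers at (254,197). I go down and grip the ledge.

Call:
play_rows(targets=[[[0.2,-2,-2,-50,0],[0.2,-2,-2,-80,0],[0.2,-2,-2,-94,0],[0.2,-2,-2,-94,0],[-1,-2,-2,-94,0],[-1,-2,-2,-94,0],[-1,-2,-2,-94,0],[-1,-2,-2,-94,0],[-1,-2,-2,-94,0],[-1,-2,-2,-94,0]]])

```text
t: 10.22
eef_pos: [0.4313, -0.2669, 0.0331]
ee_rot: [0.001, 0.781, 0.625, 0.0]
contact_force: [-0.7, 0.1, 6.4]
finger_gap: 0.0084
grip_force: 60.3
```

Call:
play_rows(targets=[[[-1,0,0,20,0],[-1,0,0,55,0],[-1,0,0,90,0],[-1,0,0,100,0],[-1,0,0,100,0]]])

```text
t: 10.85
eef_pos: [0.4304, -0.2665, 0.1318]
ee_rot: [0.0, 0.781, 0.625, 0.0]
contact_force: [-0.3, -0.1, -2.4]
finger_gap: 0.0086
grip_force: 59.3
```

Call:
play_rows(targets=[[[-1,8,25,0,0],[-1,24,70,0,0.02],[-1,41,118,0,0.04],[-1,58,166,0,0.06],[-1,75,214,0,0.08],[-1,92,262,0,0.095],[-1,108,310,0,0.095],[-1,125,358,0,0.095],[-1,142,406,0,0.095],[-1,156,447,0,0.095],[-1,164,469,0,0.095],[-1,164,469,0,0.095]]])

```text
t: 12.35
eef_pos: [0.593, 0.2052, 0.1293]
ee_rot: [-0.002, 0.749, 0.663, -0.001]
contact_force: [-0.7, 0.3, -1.6]
finger_gap: 0.0085
grip_force: 59.2
```

```bash
python3 - <<'E'
from h import *
np.set_printoptions(precision=4,suppress=True)
s,f=wristcam();T=grab_frame('top');S=grab_frame('side');save(f,'w3.png');save(S,'s3.png')
print(s['t'],s['eef_pos'],s['ee_rot'],s['contact_force'],s['finger_gap'])
for a in (f,T,S):
    rest(a,dz=s['eef_pos'][2]-.033)
    for n in('dock_bed','dock_end'):
        for x in pinpoint(a,n)[:1]: print(n,round(x['conf'],2),world(x['point'],.012,a))
cv2.imwrite('pics/ws3.png',cv2.resize(np.vstack([f['frame'][:,:,::-1],cv2.resize(S['frame'][120:240,100:300,::-1],(512,307))]),None,fx=.86,fy=.86))
E
```

```text
12.35 [0.593  0.2052 0.1293] [-0.0015  0.7489  0.6627 -0.0011] [-0.6644  0.3133 -1.5759] 0.008452853012390054
rest_hole 0.59 [0.5528 0.2087 0.0963]
rest_center 0.97 [0.5787 0.2056 0.1013]
dock_bed 0.61 [0.5875 0.2041 0.012 ]
dock_end 0.6 [0.4856 0.2184 0.012 ]
rest_hole 0.69 [0.5557 0.2073 0.0963]
rest_ledge 0.87 [0.5936 0.2076 0.1203]
rest_center 0.76 [0.5845 0.2047 0.1013]
dock_bed 0.6 [0.5865 0.2022 0.012 ]
dock_end 0.94 [0.4842 0.2159 0.012 ]
rest_hole 0.92 [0.5581 0.2177 0.0963]
rest_ledge 0.66 [0.5972 0.2013 0.1203]
rest_center 0.65 [0.5749 0.198  0.1013]
dock_bed 0.64 [0.5807 0.2003 0.012 ]
dock_end 0.85 [0.4799 0.2134 0.012 ]
```

View pics/ws3.png

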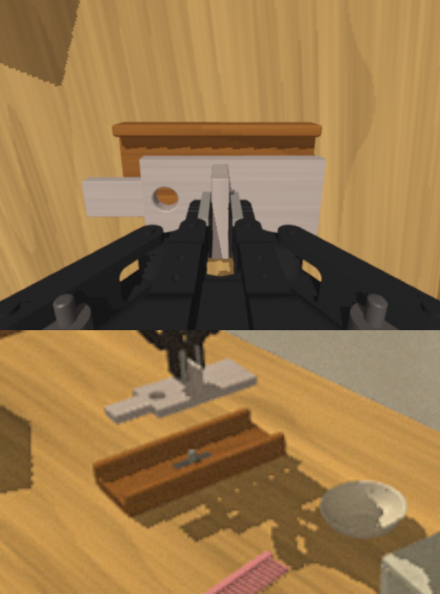

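The wrist and side views show the plate level in the gripper above the dock, with the hole end towards the robot. I lower it to just above the cheeks and check the sideways fit.

Call:
play_rows(targets=[[[-1,0,0,-25,0],[-1,0,0,-50,0],[-1,0,0,-62,0],[-1,0,0,-62,0],[-1,0,0,-62,0]]])

```text
t: 13.88
eef_pos: [0.595, 0.203, 0.0709]
ee_rot: [0.0, 0.75, 0.661, 0.001]
contact_force: [0.2, 0.2, -1.8]
finger_gap: 0.0089
grip_force: 59.2
```

```bash
python3 - <<'E'
from h import *
np.set_printoptions(precision=4,suppress=True)
s,f=wristcam();T=grab_frame('top');S=grab_frame('side')
print(s['t'],s['eef_pos'],s['ee_rot'],s['contact_force'])
for a in (f,T,S): rest(a,dz=s['eef_pos'][2]-.033)
a=cv2.resize(T['frame'][150:290,90:180],None,fx=4,fy=4,interpolation=2)
b=cv2.resize(f['frame'][0:384,60:400],(496,560),interpolation=2)
b=f['frame'][:360,60:480]; b=np.vstack([b,np.zeros((200,420,3),np.uint8)]); b[360:,:300]=cv2.resize(S['frame'][145:215,130:235],(300,200))
cv2.imwrite('pics/crop4.png',np.hstack([a,b])[:,:,::-1])
np.savez('w4.npz',f=f['frame'],K=f['camera_matrix'],R=f['R'],t=f['t'])
E
```

```text
13.875 [0.595  0.203  0.0709] [0.0002 0.7502 0.6612 0.0008] [ 0.2189  0.2428 -1.8047]
rest_hole 0.73 [0.5557 0.2083 0.0379]
rest_ledge 0.55 [0.5931 0.204  0.0619]
rest_center 0.81 [0.5815 0.2036 0.0429]
rest_hole 0.96 [0.5604 0.2114 0.0379]
rest_ledge 0.79 [0.5989 0.2032 0.0619]
rest_center 0.65 [0.5821 0.2055 0.0429]
rest_hole 0.73 [0.4559 0.1864 0.0379]
rest_ledge 0.66 [0.5983 0.2057 0.0619]
rest_center 0.96 [0.5895 0.213  0.0429]
```

View pics/crop4.png

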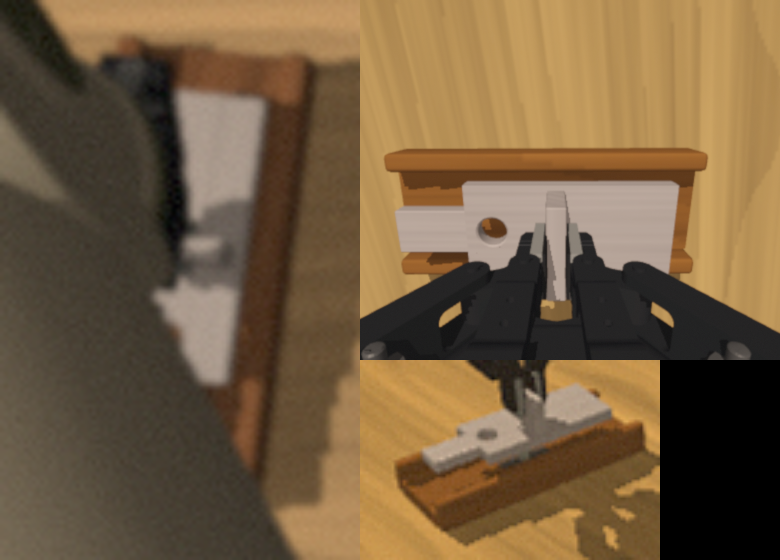

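The wrist crop shows the +y cheek's top at rows 150–168, the −y cheek's top at about 254–272, the plate's upper edge at row 182 and the tongue edges at rows 207 and 251. I work out the sideways offset from these.

```bash
python3 - <<'E'
from h import *
np.set_printoptions(precision=4,suppress=True)
d=np.load('w4.npz');f=dict(camera_matrix=d['K'],R=d['R'],t=d['t'])
g=cv2.cvtColor(d['f'],cv2.COLOR_RGB2GRAY).astype(float)
# edge rows on the tongue column block and cheek column block
for cs in ((55,85),(45,60),(110,140),(320,330)):
    p=g[:,cs[0]:cs[1]].mean(1);dp=np.diff(p)
    k=[(i+1,round(dp[i],0)) for i in range(130,300) if abs(dp[i])>9]; print(cs,k)
W=lambda c,r,z:world([r/384,c/512],z,f)
n=np.array([.126,.992])
zt=.0709-.033+.010
for nm,c,r,z in (('upcheek out',130,151,.028),('upcheek in',130,168,.028),('lowcheek in',60,254,.028),('lowcheek out',60,272,.028),('plate up',130,182,zt),('plate up R',300,182,zt),('tong up',70,207,zt),('tong lo',70,251,zt)):
    X=W(c,r,z);print(nm,X,'lat',round(X[:2]@n*1000,1))
E
```

```text
(55, 85) []
(45, 60) []
(110, 140) [(148, np.float64(-19.0)), (149, np.float64(-37.0)), (154, np.float64(10.0)), (169, np.float64(-10.0)), (170, np.float64(-14.0)), (171, np.float64(-12.0)), (188, np.float64(10.0)), (205, np.float64(13.0)), (206, np.float64(21.0)), (207, np.float64(12.0)), (211, np.float64(11.0)), (251, np.float64(-21.0)), (252, np.float64(-49.0)), (253, np.float64(-15.0)), (274, np.float64(22.0)), (275, np.float64(21.0))]
(320, 330) [(147, np.float64(-11.0)), (148, np.float64(-27.0)), (149, np.float64(-20.0)), (153, np.float64(9.0)), (169, np.float64(-13.0)), (170, np.float64(-14.0)), (180, np.float64(26.0)), (181, np.float64(37.0)), (182, np.float64(20.0)), (186, np.float64(10.0)), (262, np.float64(-22.0)), (263, np.float64(-27.0)), (264, np.float64(-19.0)), (270, np.float64(-15.0)), (271, np.float64(-16.0))]
upcheek out [0.5228 0.256  0.028 ] lat 319.8
upcheek in [0.5203 0.2458 0.028 ] lat 309.4
lowcheek in [0.4597 0.1947 0.028 ] lat 251.1
lowcheek out [0.4555 0.1815 0.028 ] lat 237.5
plate up [0.5278 0.241  0.0479] lat 305.6
plate up R [0.6203 0.2292 0.0479] lat 305.5
tong up [0.4908 0.2311 0.0479] lat 291.1
tong lo [0.4826 0.2046 0.0479] lat 263.8
```

The plate and channel centre lines agree within 1 mm and run parallel, and the hole is about 29 mm short of the dock's middle. I lower it onto the pin.

Call:
play_rows(targets=[[[-1,0,0,-5,0],[-1,0,0,-10,0],[-1,0,0,-12,0],[-1,0,0,-14,0],[-1,0,0,-14,0]]])

```text
t: 15.1
eef_pos: [0.5942, 0.2025, 0.0569]
ee_rot: [0.0, 0.75, 0.661, -0.0]
contact_force: [-4.1, -2.8, 9.3]
finger_gap: 0.0086
grip_force: 60.9
```

Call:
play_rows(targets=[[[-1,4,-0.5,0,0],[-1,8,-1,0,0],[-1,12,-1.5,0,0],[-1,16,-2,0,0],[-1,20,-2.5,0,0],[-1,22,-2.8,0,0],[-1,22,-2.8,0,0]]])

```text
t: 15.98
eef_pos: [0.6164, 0.2009, 0.0568]
ee_rot: [-0.0, 0.75, 0.661, 0.001]
contact_force: [-3.5, 1.1, 5.4]
finger_gap: 0.0088
grip_force: 60.4
```

Call:
play_rows(targets=[[[-1,1,-0.1,-2,0],[-1,2,-0.3,-2,0],[-1,3,-0.4,-2,0],[-1,4,-0.5,-2,0],[-1,5,-0.6,-2,0],[-1,6,-0.8,-2,0],[-1,6,-0.8,-2,0]]])

```text
t: 16.85
eef_pos: [0.6227, 0.1999, 0.0547]
ee_rot: [0.0, 0.75, 0.661, 0.001]
contact_force: [0.4, 1.5, -1.8]
finger_gap: 0.0086
grip_force: 59.4
```

The vertical force has dropped away, so the hole is over the pin. I move 1.5 mm further towards its centre and lower.

Call:
play_rows(targets=[[[-1,1,-0.1,0,0],[-1,1.5,-0.2,-2,0],[-1,1.5,-0.2,-5,0],[-1,1.5,-0.2,-7,0],[-1,1.5,-0.2,-7,0]]])

```text
t: 17.48
eef_pos: [0.6237, 0.1987, 0.0463]
ee_rot: [-0.0, 0.75, 0.661, -0.0]
contact_force: [0.0, -0.9, -1.3]
finger_gap: 0.0084
grip_force: 59.3
```

Call:
play_rows(targets=[[[-1,0,0,-1.5,0],[-1,0,0,-2.5,0],[-1,0,0,-2.5,0]]])

```text
t: 17.85
eef_pos: [0.6241, 0.1989, 0.0451]
ee_rot: [0.0, 0.75, 0.661, 0.0]
contact_force: [-3.0, -1.9, 6.1]
finger_gap: 0.0089
grip_force: 60.2
```

Contact with the bed comes at the expected height. I let go and rise.

Call:
play_rows(targets=[[[0,0,0,1,0],[0,0,0,1,0],[0,0,0,1,0],[0,0,0,1,0],[0,0,0,30,0],[0,0,0,80,0],[0,0,0,110,0],[0,0,0,110,0]]])

```text
t: 18.85
eef_pos: [0.6254, 0.1997, 0.1577]
ee_rot: [0.001, 0.75, 0.661, 0.003]
contact_force: [-0.0, -0.1, -0.9]
finger_gap: 0.0427
grip_force: 0.0
```

```bash
python3 - <<'E'
from h import *
np.set_printoptions(precision=4,suppress=True)
s,f=wristcam();T=grab_frame('top');S=grab_frame('side')
print(s['t'],s['eef_pos'],s['contact_force'])
for a in (f,T,S): rest(a,dz=.012)
for n in('dish','comb','clip'):
    for x in pinpoint(T,n)[:1]: print(n,round(x['conf'],2),world(x['point'],0,T))
b=np.vstack([f['frame'],np.zeros((200,512,3),np.uint8)]);b[384:,:300]=cv2.resize(S['frame'][145:215,130:235],(300,200))
cv2.imwrite('pics/fin.png',b[:,:,::-1])
E
```

```text
18.85 [0.6254 0.1997 0.1577] [-0.0495 -0.0863 -0.9246]
rest_hole 0.57 [0.586  0.2031 0.012 ]
rest_ledge 0.58 [0.6217 0.1988 0.036 ]
rest_center 0.74 [0.6075 0.1996 0.017 ]
rest_hole 0.7 [0.5861 0.2062 0.012 ]
rest_ledge 0.59 [0.6344 0.1992 0.036 ]
rest_center 0.66 [0.6106 0.1968 0.017 ]
rest_hole 0.8 [0.5852 0.2042 0.012 ]
rest_ledge 0.94 [0.6312 0.2116 0.036 ]
rest_center 0.64 [0.6062 0.2018 0.017 ]
dish 0.71 [ 0.6458 -0.0086  0.    ]
comb 0.76 [0.4802 0.0102 0.    ]
clip 0.71 [ 0.7801 -0.0508  0.    ]
```

View pics/fin.png

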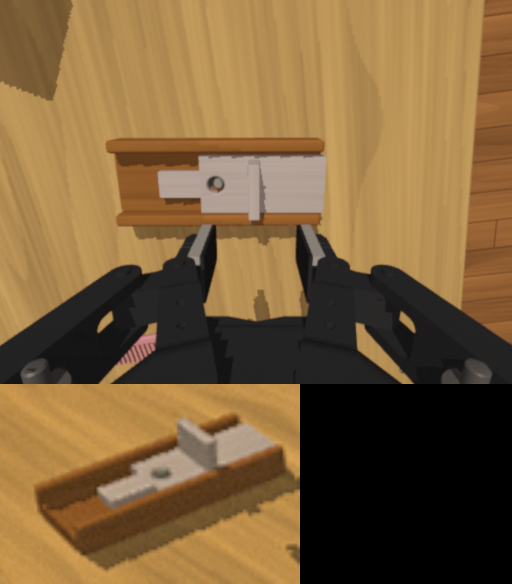

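The plate lies flat in the channel with the pin visible in its hole at (216,184), and the bystanders haven't moved. I hand the job in.

```bash
python3 -c "
from plant import hand_in
print(hand_in())"
```

```text
the job is handed in; nothing more can be done
None
```

The phone rest lies flat in the dock with its hole over the pin, released; the dish, comb and clip stayed in place, and the job was handed in at about 19 s of the 58 s allowed (no verdict was returned).

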